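Shut the tray caddy on the washroom ledge

ROBOT

A 6-joint arm with a two-finger parallel gripper is mounted at the origin on the work surface. World frame = base frame: x ahead of the robot, y to its left, z up, the work surface at z = 0. Lengths are in m, angles in rad, forces in N, time in s.
With the tool pointing down it reaches from about 0.25 to 0.725 m from the base axis. Payload 4 kg.
Tool frame: the origin (TCP) lies on the centre line of the jaws, within the pads' length; the fingertips stand tip_reach ahead of it and the grasp point (between the pads) lies 5 mm behind it (tip_reach is the distance from the TCP to the fingertips, in m); z points along the fingers, y is the direction in which the jaws open and shut (so a half turn about z gives the same grasp; the last joint's range is limited). The gripper opens to 85 mm and grips with 20 to 120 N. Pads are 22 mm wide; open, the fingers measure 114 mm over their backs; the gripper's body (76 mm by 85 mm) begins 54 mm behind the grasp point. The pads swing forward as they close: fully open they stand 13 mm farther back than shut.
Start: joints at [1.347, 0.241, 0.005, 1.335, 0, 1.571], TCP at [0.111, 0.488, 0.22] pointing down, gripper open.
Joint ranges: [-2.72, 2.72], [-1.05, 1.87], [-1.09, 1.28], [-1.99, 2.15], [-1.42, 1.44], [-3.14, 3.14]. Speed limits (rad/s): [2.79, 2.79, 3.14, 3.14, 3.14, 3.14].

INTERFACE

Orientations are given as a unit quaternion [x, y, z, w].
In Python, from workcell import * gives the robot as it stands.
- The arm moves only by the tool arm_command, never from a script. Its arguments are lists of equal length, an entry for each row: "translation": the shift along the tool's x, y, z in cm, a list of three; "turn": the turn about the tool's z in rad; "hand": the closure, from 0 (fully open) to 1 (shut). In form: {"translation": [[x, y, z], ...], "turn": [turn, ...], "hand": [hand, ...]}. A call has 1 to 5 rows; each row is the pose to reach, as a shift and turn from the pose commanded when the call began, along the tool's axes at that moment; what a row does not reach only later rows make up. A row lasts 1/12 s, in which the tool goes at most 41.7 mm and 7.16 degrees, less where a joint would pass 70% of its speed; a pose out of reach is approached as far as the arm can. A call with a gripper value outside its range is refused whole. The fingers move at their own pace and stop on an object; the grip force is fixed at half the most. Time passes only in rows, so rows that repeat a pose let the fingers close. It gives the time, the measured TCP pose, the force and the opening at its end, in the units of the state.
- get_obs(): the state, without advancing time (a new reading comes with each control period).
- camera(name): name is "scene" or "top" or "wrist"; returns (picture, depth): 480x640x3 uint8, red, green, blue; 480x640 float32, m along the optical axis (not along the pixel's ray), 0 where there is no reading.
- camera_info(name): a dict with "mtx" (3x3 intrinsics, pixels), "world_to_cam" (4x4, takes a point from world to camera coordinates). Camera axes: x right, y down, z forward; pixel columns grow to the right and rows downward; lengths in m; the calibration is good to about 2 mm. A picture is of the moment at which its call begins: read the wrist's pose just before it. camera_info takes no time and is no camera call; for the wrist camera it gives the pose at the moment of the call.
- job_done(): hands the job in, once; it reports no verdict.
Trained networks look in the newest picture that a camera, given by its name, has taken for a name from the list of things; names that differ only in an ending like _2 or _b are one class to them, and where a whole thing is asked for, a point or a joint stands for the part that bears it (a point fixed in the world has none). Each returns a list of dicts, best first, with "conf" (0 to 1); they miss things now and then, are a little off and sometimes report something else, mostly with a low value. They report only what shows in the picture. A call takes as long as a camera call. They do not tell look-alikes from the thing itself.
- search_frame(camera, name): "location" ([row, column] in pixels, amid what is visible of it).
- spot_point(camera, name): "location" ([row, column] in pixels: a listed point, or the origin of a listed thing).
The state is a dict: "clock": time; "joint_pos": joint angles; "joint_vel": joint speeds; "tau": joint torques, N m; "eef_pos": TCP position; "tool_rot": TCP orientation; "ft_force": force on the tool from outside, world axes, zero at the start; "ft_torque": the same for the moment, N m; "grip_width": finger opening in m.
Only numpy, scipy, OpenCV 4.12 (cv2) and the standard library are available. Lean on these libraries where they do the work, as an engineer would, in place of code of your own. Each camera call takes 0.05 s, during which the arm holds its last target. There are 200 camera calls.

TASK

Close up the little tray caddy on the ledge: with the fingertips, push both clear trays fully home into it, then push its lid down until it is fully shut. Slide the trays, do not lift them, and leave everything else on the ledge where it stands.

Things in the scene. Friction and masses are not known exactly. Their poses are not given: they have to be found in the camera images.
- caddy: Grey plastic frame fixed to the ledge, 154 long (its x) x 122 wide (its y) x 69 tall, with open front, closed back and sides. Origin on the ledge, under the middle of the trays' home places. Its +x points from the open front (at caddy x = -75 mm) to the back; the trays go home along +x. It stands about sideways, open front to the robot's right, turned a little differently each time.
- upper_tray_front (a point): Centre of the outer front face (white panel) of the upper clear tray: 150 long, 110 wide, 28 tall, about 90 g, loose, sliding on two runners; underside 38 mm above the ledge. Fully home, against the back wall, the face is flush with the caddy's open front: caddy x = -75 mm. Sticks out 25 to 55 mm at the start.
- lower_tray_front (a point): The same point of the identical lower tray, which slides on the caddy's floor, underside 5 mm above the ledge. Home at caddy x = -75 mm too; sticks out 25 to 55 mm at the start, independently of the upper one. Its face spans heights 5 to 33 mm, the upper one's 38 to 66 mm, one above the other when both are home.
- lid (a joint): Hinge of the flat clear grey-edged lid (168 long from hinge to free edge, 122 wide, 4 thick; 12 mm lip hanging at the free edge). 0 rad = shut, level, its top 75 mm above the ledge; grows as it opens upward. Starts at 1.15 to 1.55, stop at 1.75. Stiff: stays at any angle, swings with 1 to 2 N at the edge. Its lip cannot pass a tray that sticks out over 10 mm.
- lid_hinge (a point): Middle of the lid's hinge line, at the top of the caddy's back: caddy x = +79 mm, 71 mm above the ledge; the axis runs along caddy y.
- lid_edge (a point): Middle of the lid's free edge, on its outer (upper when shut) face, 168 mm from the hinge.
- jar: Leave alone: green glass jar with a metal twist lid, 58 wide, 68 tall mm; origin at the centre of its underside.
- soap: Leave alone: pale green bar of soap, 75 x 50 x 26 mm; origin at the centre of its underside.
- tweezers: Leave alone: metal tweezers lying flat, 96 long, 18 wide, 6 thick mm; origin at the centre of its underside.
- roller: Leave alone: bright pink hair roller standing on end, 32 across, 62 tall mm; origin at the centre of its underside.
- tumbler: Leave alone: blue ceramic tumbler, 68 across, 85 tall mm; origin at the centre of its underside.
- nail_brush: Leave alone: wooden nail brush, bristles down, 85 x 36 x 28 mm; origin at the centre of its underside.
- cream_pot: Leave alone: small white lidded pot, 52 across, 40 tall mm; origin at the centre of its underside.
There are look-alikes about, which are no part of the job. What is shaped like the part that bears upper_tray_front but green or pink is not meant.

How it is judged:
On the way, in this order (a step that is already met when the one before it is completed fails the run):
1. both trays are pushed home while the lid still stands open (x of each of upper_tray_front, lower_tray_front in the frame of caddy above -0.08 m and value of joint lid above 0.5 rad), for 0.2 s.
2. the lid is shut (value of joint lid below 0.05 rad), for 0.2 s.
At the end, for the whole second after the job is handed in: Both trays' fronts are within 5 mm of flush with the caddy's open front and rest level on their runners, and the lid is shut (under 0.05 rad, about 8 mm at its free edge) and still (x of each of upper_tray_front, lower_tray_front in the frame of caddy above -0.08 m and z of upper_tray_front in the frame of caddy below 0.057 m and z of lower_tray_front in the frame of caddy below 0.024 m and value of joint lid below 0.05 rad and not (velocity of joint lid above 0.05 rad/s) and not (velocity of joint lid below -0.05 rad/s)); the robot touches nothing.
It fails at once if another thing on the ledge is disturbed (moved over 20 mm) (distance of any of jar, soap, tweezers, roller, tumbler, nail_brush, cream_pot from where it was at the start of the episode above 0.02 m).
It fails at once if a tray is lifted (front over 12 mm above its sliding height) instead of pushed (z of upper_tray_front in the frame of caddy above 0.064 m or z of lower_tray_front in the frame of caddy above 0.031 m).
It also fails if it takes over 48 s, if anything falls off the work surface, if the arm or the gripper's body presses on something with over 40 N, if the wrist force passes 120 N, or if a joint passes its speed limit or range.

## Working session

There is one attempt and no reset: what is moved stays moved. The work goes in short steps, Python scripts to look and compute and a tool call to move; the robot and the scene stay as the last step left them, time stands still between calls to the robot, and variables do not carry over. Pictures are saved under pics/ and viewed, about 8 in all and at most 12, crops included, and the job is handed in when it is done.

Besides the shell and the picture viewer there is one more tool, called after "Request:" as name(argument=value, ...) on one line, values as JSON. arm_command: Moves the arm, as the interface text tells. Its arguments: {"type":"object","properties":{"translation":{"type":"array","items":{"type":"array","items":{"type":"number"}}},"turn":{"type":"array","items":{"type":"number"}},"hand":{"type":"array","items":{"type":"number"}}},"required":["translation","turn","hand"]}

```bash
mkdir -p pics; cat > h.py <<'E'
from workcell import *
import numpy as np, cv2
def shot(c,n):
    p,d=camera(c); cv2.imwrite(f'pics/{n}.png',p[:,:,::-1]); return p,d
def ray(c,rc):
    i=camera_info(c);K=np.array(i['mtx']);T=np.linalg.inv(np.array(i['world_to_cam']))
    v=T[:3,:3]@np.linalg.inv(K)@[rc[1],rc[0],1.]; return T[:3,3],v
def at_z(c,rc,z):
    o,v=ray(c,rc); return o+v*(z-o[2])/v[2]
def at_d(c,rc,d):
    o,v=ray(c,rc); return o+v*d
E
python3 - <<'E'
from h import *
np.set_printoptions(precision=4,suppress=True)
a,da=shot('scene','s1'); b,db=shot('top','t1')
cv2.imwrite('pics/both.png',cv2.resize(np.hstack([a,b])[:,:,::-1],(800,300)))
for c,d in (('scene',da),('top',db)):
    for n in ['caddy','upper_tray_front','lower_tray_front','lid_hinge','lid_edge']:
        for r in spot_point(c,n)[:3]:
            l=r['location'];print(c,n,np.round(l),round(r['conf'],2),at_d(c,l,d[int(l[0]),int(l[1])]))
o=get_obs();print(o['clock'],o['eef_pos'],o['tool_rot'],o.keys())
E
```

```text
scene caddy [284. 364.] 0.91 [ 0.614  -0.0677  0.0444]
scene caddy [224. 362.] 0.24 [0.5587 0.0495 0.068 ]
scene upper_tray_front [361. 259.] 0.95 [ 0.5247 -0.2727  0.028 ]
scene upper_tray_front [301. 324.] 0.64 [ 0.5722 -0.1403  0.0546]
scene upper_tray_front [296. 142.] 0.64 [ 0.2431 -0.2436 -0.001 ]
scene lower_tray_front [315. 319.] 0.9 [ 0.5671 -0.1495  0.0236]
scene lid_hinge [235. 390.] 0.89 [0.6183 0.0401 0.0731]
scene lid_edge [159. 399.] 0.69 [0.6151 0.0416 0.2387]
top upper_tray_front [250. 470.] 0.83 [ 0.5191 -0.2686  0.0108]
top upper_tray_front [413. 465.] 0.76 [ 0.2568 -0.2486  0.0283]
top lower_tray_front [222. 398.] 0.61 [ 0.5619 -0.1398  0.0677]
top lid_hinge [188. 282.] 0.93 [0.6153 0.0405 0.0745]
top lid_edge [165. 269.] 0.94 [0.6171 0.0405 0.2385]
top lid_edge [246. 242.] 0.51 [0.5278 0.1128 0.0263]
0.6 [0.111  0.4875 0.2202] [0.1117 0.9937 0.     0.    ] dict_keys(['clock', 'joint_pos', 'joint_vel', 'tau', 'eef_pos', 'tool_rot', 'ft_force', 'ft_torque', 'grip_width'])
```

View pics/s1.png

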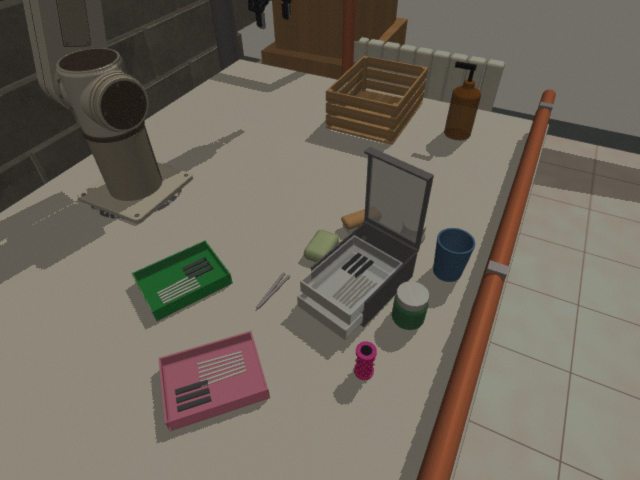

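View pics/t1.png

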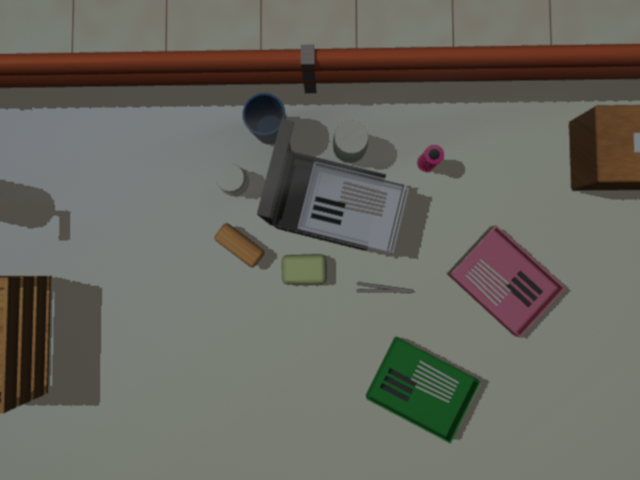

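Candidates for the tray part: white trays in the grey caddy (scene ~(300,322), top ~(222,400)); the green tray at scene (278,182) and the pink one at (380,213) are look-alikes. I choose the white ones and check them in a crop.

```bash
python3 - <<'E'
from h import *
import workcell
np.set_printoptions(precision=4,suppress=True)
print([n for n in dir(workcell) if n[0]!='_'], getattr(workcell,'tip_reach',None))
p,d=camera('top')
i=camera_info('top');K=np.array(i['mtx']);T=np.linalg.inv(np.array(i['world_to_cam']))
r,c=np.mgrid[:480,:640]
P=(np.stack([c,r,np.ones_like(c)],-1)@np.linalg.inv(K).T*d[...,None])@T[:3,:3].T+T[:3,3]
np.save('P.npy',P)
def box(m,s):
    q=P[m][:,:2].astype(np.float32)
    print(s,len(q),cv2.minAreaRect(q*1000), 'axis pts'); print(np.array(cv2.boxPoints(cv2.minAreaRect(q*1000))))
reg=(c>285)&(c<420)&(r>145)&(r<265)
# bright white panels / trays
g=p.astype(int).min(-1)
box(reg&(P[...,2]>.058)&(P[...,2]<.085)&(P[...,1]<0.03),'top rim 58-85')
box(reg&(P[...,2]>.02)&(P[...,2]<.037)&(P[...,1]<-.1),'low rim')
s=(c>255)&(c<330)&(r>115)&(r<230)
box(s&(P[...,2]>.2)&(P[...,2]<.28),'lid top')
for n in ['jar','soap','tweezers','roller','tumbler','nail_brush','cream_pot']:
    x=spot_point('top',n)
    if x: print(n,at_z('top',x[0]['location'],0)[:2],round(x[0]['conf'],2))
k=cv2.resize(p[130:270,250:450],None,fx=4,fy=4,interpolation=cv2.INTER_CUBIC)
cv2.imwrite('pics/t1c.png',k[:,:,::-1])
E
```

```text
['Unreachable', 'camera', 'camera_info', 'get_obs', 'job_done', 'search_frame', 'spot_point', 'tip_reach'] 0.014
top rim 58-85 1658 ((611.1228637695312, -54.29631805419922), (188.6052703857422, 160.78030395507812), 76.11247253417969) axis pts
[[ 510.4484 -126.5474]
 [ 666.5289 -165.1374]
 [ 711.7973   17.9548]
 [ 555.7169   56.5447]]
low rim 219 ((563.9048461914062, -144.8019256591797), (34.3028678894043, 115.896484375), 59.24273681640625) axis pts
[[ 505.3363 -129.906 ]
 [ 604.9308 -189.1757]
 [ 622.4734 -159.6978]
 [ 522.8788 -100.4281]]
lid top 1343 ((614.3074951171875, 33.47660827636719), (16.718387603759766, 122.14143371582031), 75.54529571533203) axis pts
[[553.0834  40.6262]
 [671.3585  10.1379]
 [675.5316  26.3271]
 [557.2565  56.8153]]
jar [ 0.7014 -0.0644] 0.91
soap [ 0.5646 -0.1503] 0.65
tweezers [ 0.454  -0.1225] 0.71
roller [ 0.671  -0.1947] 0.56
tumbler [0.7275 0.0664] 0.98
nail_brush [0.5261 0.1182] 0.7
cream_pot [0.6403 0.1314] 0.91
```

View pics/t1c.png

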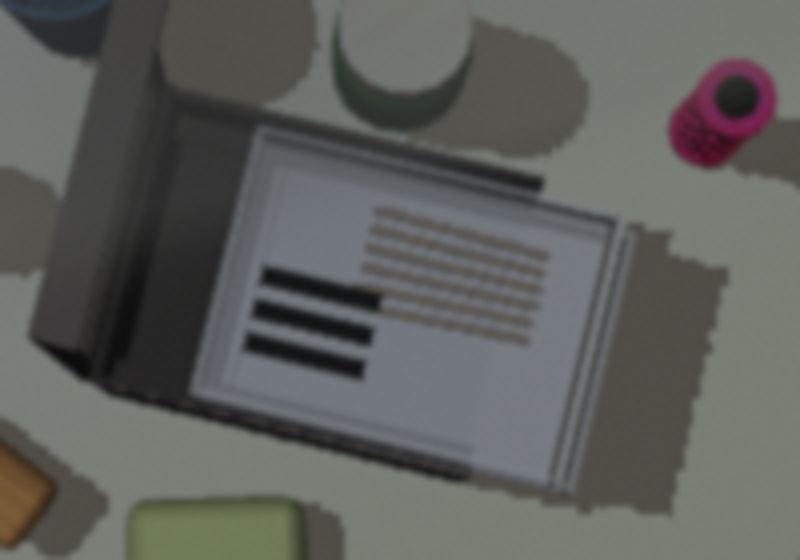

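The crop shows the white panels (front face around crop (600,355), i.e. top (400,219)) in the grey caddy, lid upright at left, no green or pink tray: the right choice. Caddy +x is about 75.5° in the world, and the trays stick out about 42 mm. I now move across.

Request:
arm_command(translation=[[-12.4,-16.4,0],[-12.4,-16.4,0],[-12.4,-16.4,0],[-12.4,-16.4,0],[-12.4,-16.4,0]], turn=[0,0,0,0,0], hand=[1,1,1,1,1])

```text
clock: 1.42
eef_pos: [0.1957, 0.2981, 0.2201]
tool_rot: [0.111, 0.994, -0.0, 0.0]
ft_force: [1.2, 0.3, 0.2]
grip_width: 0.0254
```

Request:
arm_command(translation=[[-12.4,-16.4,0],[-12.4,-16.4,0],[-12.4,-16.4,0],[-12.4,-16.4,0],[-12.4,-16.4,0]], turn=[0,0,0,0,0], hand=[1,1,1,1,1])

```text
clock: 1.83
eef_pos: [0.2803, 0.1107, 0.2206]
tool_rot: [0.111, 0.994, 0.0, 0.001]
ft_force: [1.3, 2.0, 0.3]
grip_width: -0.0002
```

Request:
arm_command(translation=[[-12.4,-16.4,0],[-12.4,-16.4,0],[-12.4,-16.4,0],[-12.4,-16.4,0],[-12.4,-16.4,0]], turn=[0,0,0,0,0], hand=[1,1,1,1,1])

```text
clock: 2.25
eef_pos: [0.365, -0.0773, 0.2206]
tool_rot: [0.112, 0.994, -0.0, 0.001]
ft_force: [0.6, 0.3, -0.1]
grip_width: -0.0001
```

Request:
arm_command(translation=[[-17.6,-7.0,0],[-17.6,-7.0,0],[-17.6,-7.0,0],[-17.6,-7.0,0],[-17.6,-7.0,0]], turn=[0,0,0,0,0], hand=[1,1,1,1,1])

```text
clock: 2.67
eef_pos: [0.5236, -0.1849, 0.2194]
tool_rot: [0.113, 0.994, -0.0, 0.001]
ft_force: [0.3, -0.2, 1.0]
grip_width: -0.0003
```

Request:
arm_command(translation=[[-3.5,-1.3,0],[-3.5,-1.3,0],[-3.5,-1.3,0],[-3.5,-1.3,0],[-3.5,-1.3,0]], turn=[0.6,0.6,0.6,0.6,0.6], hand=[1,1,1,1,1])

```text
clock: 3.08
eef_pos: [0.5519, -0.2028, 0.2194]
tool_rot: [0.403, 0.915, -0.0, -0.001]
ft_force: [-0.6, -0.2, -0.5]
grip_width: 0.0005
```

Request:
arm_command(translation=[[0,0,0],[0,0,0],[0,0,0],[0,0,0],[0,0,0]], turn=[0.6,0.6,0.6,0.6,0.6], hand=[1,1,1,1,1])

```text
clock: 3.5
eef_pos: [0.5518, -0.2025, 0.2201]
tool_rot: [0.655, 0.755, -0.0, -0.0]
ft_force: [-0.4, 0.6, 0.7]
grip_width: 0.0003
```

Request:
arm_command(translation=[[0,0,0],[0,0,0],[0,0,0],[0,0,0],[0,0,0]], turn=[0.4,0.4,0.4,0.4,0.4], hand=[1,1,1,1,1])

```text
clock: 3.92
eef_pos: [0.5518, -0.2025, 0.2201]
tool_rot: [0.79, 0.613, -0.0, -0.0]
ft_force: [-0.5, -0.2, 0.0]
grip_width: 0.0003
```

```bash
python3 - <<'E'
from h import *
from scipy.spatial.transform import Rotation as R
np.set_printoptions(precision=4,suppress=True)
p,d=shot('wrist','w1')
for n in ['upper_tray_front','lower_tray_front','lid_hinge','lid_edge']:
    for r in spot_point('wrist',n)[:2]:
        l=r['location'];print(n,np.round(l),round(r['conf'],2),at_d('wrist',l,d[int(l[0]),int(l[1])]))
o=get_obs();print(o['clock'],o['eef_pos'],o['joint_pos']);print(R.from_quat(o['tool_rot']).as_matrix())
E
```

```text
upper_tray_front [131. 315.] 0.97 [ 0.5704 -0.1391  0.0658]
upper_tray_front [280. 296.] 0.65 [ 0.5214 -0.2663  0.0127]
lower_tray_front [139. 313.] 0.75 [ 0.568  -0.1462  0.033 ]
4.1667 [ 0.5518 -0.2025  0.2202] [-0.3517  0.418   0.2558  1.4086 -0.      1.4709]
[[ 0.2492  0.9685 -0.    ]
 [ 0.9685 -0.2492 -0.    ]
 [-0.      0.     -1.    ]]
```

View pics/w1.png

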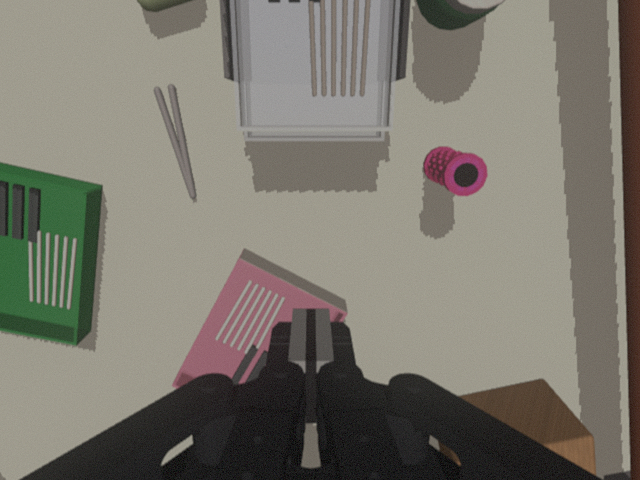

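The wrist view shows the tool square to the trays (faces at row ~131–139, columns 245–388), with the pink look-alike behind, the tweezers left and the roller right, all clear of the push path. The lower tray sticks out ~39 mm and the upper ~31 mm, so they're plausible. Next I descend and approach.

Request:
arm_command(translation=[[0,0.2,4],[0,0.2,8],[0,0.2,12],[0,0.2,16],[0,0.2,19]], turn=[0,0,0,0,0], hand=[1,1,1,1,1])

```text
clock: 4.58
eef_pos: [0.5521, -0.2024, 0.027]
tool_rot: [0.79, 0.613, -0.001, -0.001]
ft_force: [-0.2, 0.1, -0.9]
grip_width: 0.0002
```

Request:
arm_command(translation=[[1,0,0.2],[2,0,0.2],[3,0,0.2],[4,0,0.2],[4.5,0,0.2]], turn=[0,0,0,0,0], hand=[1,1,1,1,1])

```text
clock: 5.0
eef_pos: [0.5678, -0.158, 0.0311]
tool_rot: [0.79, 0.613, 0.002, 0.002]
ft_force: [0.4, 0.2, -0.7]
grip_width: 0.0002
```

Request:
arm_command(translation=[[0.5,0,0],[1,0,0],[1.5,0,0],[2,0,0],[2.5,0,0]], turn=[0,0,0,0,0], hand=[1,1,1,1,1])

```text
clock: 5.42
eef_pos: [0.5715, -0.1352, 0.0285]
tool_rot: [0.791, 0.612, 0.0, 0.0]
ft_force: [-0.7, -1.1, 1.0]
grip_width: -0.0005
```

```bash
python3 - <<'E'
from h import *
p,d=shot('scene','s2')
k=cv2.resize(p[130:350,260:480],None,fx=2.7,fy=2.7,interpolation=cv2.INTER_CUBIC)
cv2.imwrite('pics/s2c.png',k[:,:,::-1])
o=get_obs();print(o['clock'],o['eef_pos'],o['ft_force'])
E
```

```text
5.4667 [ 0.57165622 -0.13415939  0.02835922] [1.02523933 0.47025345 0.77911337]
```

View pics/s2c.png

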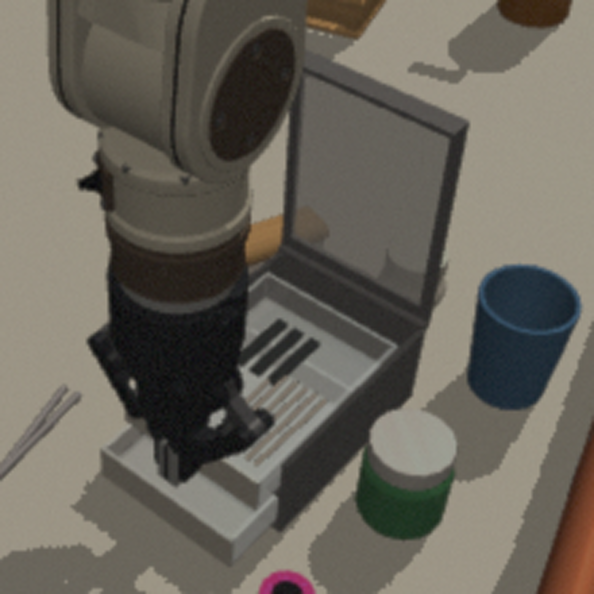

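The finger looks as if it is above or inside the lower tray (tip at crop ~(172,475)), pushing only the upper one, while the lower face (crop ~(170,505)) still sticks out. I'll measure before going on.

```bash
python3 - <<'E'
from h import *
np.set_printoptions(precision=4,suppress=True)
p,d=camera('scene')
for n in ['upper_tray_front','lower_tray_front']:
    for r in spot_point('scene',n)[:3]:
        l=r['location'];print(n,np.round(l),round(r['conf'],2),at_d('scene',l,d[int(l[0]),int(l[1])]))
for rc in [(295,325),(300,323),(303,324),(306,325),(309,325),(313,325),(317,325),(321,325)]: print(rc,p[rc],at_d('scene',rc,d[rc]))
p,d=shot('wrist','w2')
for n in ['upper_tray_front','lower_tray_front']:
    for r in spot_point('wrist',n)[:2]:
        l=r['location'];print('w',n,np.round(l),round(r['conf'],2),at_d('wrist',l,d[int(l[0]),int(l[1])]))
for r in range(290,430,15): print(r,p[r,310],at_d('wrist',(r,310),d[r,310]))
o=get_obs();print(o['clock'],o['eef_pos'],o['joint_pos'])
E
```

```text
upper_tray_front [363. 258.] 0.97 [ 0.5212 -0.2711  0.017 ]
upper_tray_front [297. 143.] 0.97 [ 0.2625 -0.2527  0.0182]
upper_tray_front [160. 397.] 0.63 [0.6127 0.0412 0.2371]
lower_tray_front [315. 318.] 0.95 [ 0.5655 -0.1495  0.0229]
lower_tray_front [237. 392.] 0.45 [0.6237 0.0362 0.0723]
(295, 325) [24 25 25] [ 0.5788 -0.1506  0.0865]
(300, 323) [62 61 60] [ 0.5729 -0.1462  0.0651]
(303, 324) [64 62 60] [ 0.575  -0.1467  0.0587]
(306, 325) [62 60 57] [ 0.5761 -0.1453  0.0497]
(309, 325) [87 85 80] [ 0.5762 -0.1456  0.0417]
(313, 325) [143 141 134] [ 0.5696 -0.1322  0.0099]
(317, 325) [85 81 74] [ 0.5797 -0.1525  0.0297]
(321, 325) [79 75 68] [ 0.5797 -0.1525  0.0181]
w upper_tray_front [315. 309.] 0.88 [ 0.5742 -0.1196  0.0563]
290 [177 176 171] [ 0.5751 -0.1175  0.0413]
305 [113 108 106] [ 0.5746 -0.1197  0.0491]
320 [127 121 115] [ 0.5746 -0.1196  0.0601]
335 [186 182 174] [ 0.5741 -0.1217  0.0658]
350 [44 44 44] [ 0.5734 -0.1242  0.0704]
365 [54 55 54] [ 0.5732 -0.1254  0.0764]
380 [49 49 48] [ 0.572  -0.1299  0.077 ]
395 [41 39 40] [ 0.5708 -0.1347  0.0774]
410 [51 51 50] [ 0.5692 -0.1406  0.0764]
425 [129 122 113] [ 0.5512 -0.2098  0.0006]
5.7667 [ 0.571  -0.1354  0.028 ] [-0.2328  0.5561 -0.0479  0.9673  0.0001  1.5913]
```

View pics/w2.png

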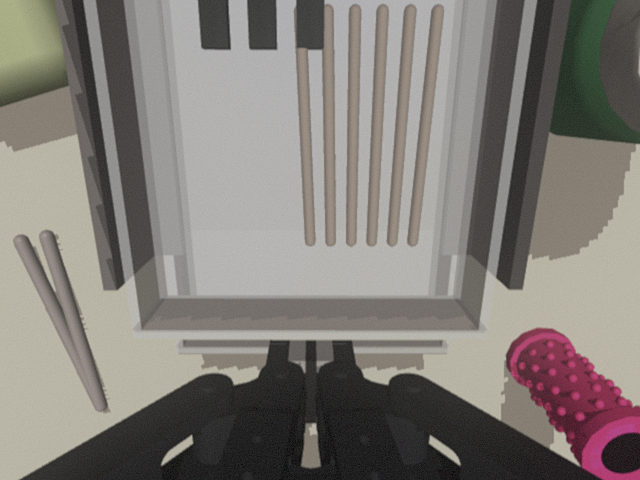

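The depth says the fingertip is near z ≈ 0.04 and passed over the lower panel (still at y ≈ −0.15). I'll back off slightly, rise, retreat, and measure the real tip height.

Request:
arm_command(translation=[[-0.3,0,0],[-0.3,0,-1],[-0.3,0,-3],[-0.3,0,-6],[-4,0,-6]], turn=[0,0,0,0,0], hand=[1,1,1,1,1])

```text
clock: 6.18
eef_pos: [0.5666, -0.1706, 0.0947]
tool_rot: [0.788, 0.615, 0.004, 0.003]
ft_force: [1.7, -0.4, 0.8]
grip_width: 0.0003
```

Request:
arm_command(translation=[[-3.0,0,0],[-3.0,0,0],[-3.0,0,0],[-3.0,0,0],[-3.0,0,0]], turn=[0,0,0,0,0], hand=[1,1,1,1,1])

```text
clock: 6.6
eef_pos: [0.5538, -0.2024, 0.0883]
tool_rot: [0.79, 0.612, 0.0, -0.0]
ft_force: [-0.7, -0.4, -0.8]
grip_width: -0.0002
```

```bash
python3 - <<'E'
from h import *
np.set_printoptions(precision=4,suppress=True)
p,d=shot('scene','s3')
i=camera_info('scene');K=np.array(i['mtx']);W=np.array(i['world_to_cam'])
o=get_obs();e=np.array(o['eef_pos']);print(o['clock'],e)
def px(q): c=K@(W@[*q,1])[:3]; return c[:2]/c[2]
for dz in (0.03,0,-.014,-.027): print(dz,px(e+[0,0,dz]))
c0=px(e)
u,v=[int(round(x)) for x in c0]
for r in range(v-24,v+24,3): print(r,u,p[r,u],at_d('scene',(r,u),d[r,u]))
print('lower',at_d('scene',(315,318),d[315,318]))
k=p[max(0,v-110):v+90,u-110:u+110].copy(); k=cv2.resize(k,None,fx=2.5,fy=2.5)
cv2.circle(k,(275,int(2.5*(v-max(0,v-110)))),4,(255,0,0),1)
cv2.imwrite('pics/s3c.png',k[:,:,::-1])
E
```

```text
6.65 [ 0.5538 -0.2022  0.0882]
0.03 [294.6474 300.1629]
0 [295.6139 312.1649]
-0.014 [296.0445 317.512 ]
-0.027 [296.4334 322.341 ]
288 296 [19 23 25] [ 0.5669 -0.2164  0.1695]
291 296 [19 21 24] [ 0.5676 -0.218   0.165 ]
294 296 [24 22 24] [ 0.5672 -0.218   0.1582]
297 296 [17 22 18] [ 0.5657 -0.2162  0.1485]
300 296 [22 19 18] [ 0.5629 -0.2125  0.1357]
303 296 [18 16 22] [ 0.5623 -0.2121  0.1279]
306 296 [15 15 16] [ 0.5617 -0.2119  0.1201]
309 296 [26 26 26] [ 0.5614 -0.212   0.1127]
312 296 [56 56 53] [ 0.5602 -0.2109  0.1032]
315 296 [107 102  93] [ 0.5227 -0.1537  0.0016]
318 296 [106 101  91] [ 0.525  -0.158  -0.0007]
321 296 [107 103  93] [ 0.5285 -0.1642  0.0003]
324 296 [120 116 103] [ 0.5311 -0.1689 -0.001 ]
327 296 [158 151 136] [ 0.535  -0.1757  0.0013]
330 296 [157 150 135] [ 0.5369 -0.1793 -0.0018]
333 296 [157 150 135] [ 0.5399 -0.1848 -0.0016]
lower [ 0.564 -0.148  0.02 ]
```

View pics/s3c.png

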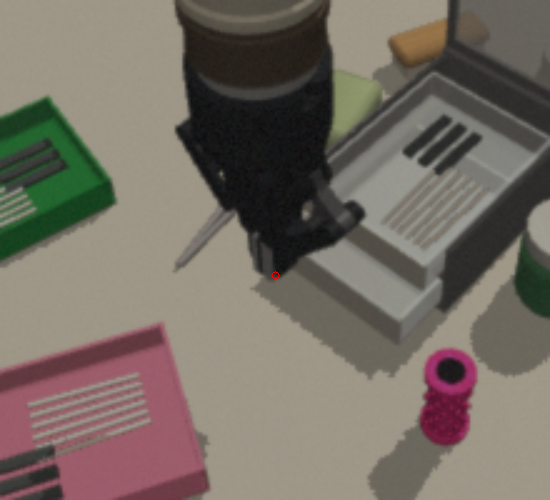

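The circle marks the reported TCP at about the visible tip end, so the real tips stand some 5–10 mm above the reported TCP, not 14 mm below it. I'll go down lower in steps, watching the force.

Request:
arm_command(translation=[[0,0,3.5],[0,0,6],[0,0,7],[0,0,7.4],[0,0,7.4]], turn=[0,0,0,0,0], hand=[1,1,1,1,1])

```text
clock: 7.07
eef_pos: [0.5533, -0.2022, 0.0134]
tool_rot: [0.79, 0.613, -0.001, -0.001]
ft_force: [-0.3, -0.8, -0.4]
grip_width: -0.0001
```

Request:
arm_command(translation=[[0,0,0.2],[0,0,0.4],[0,0,0.4]], turn=[0,0,0], hand=[1,1,1])

```text
clock: 7.32
eef_pos: [0.5547, -0.2033, 0.0113]
tool_rot: [0.791, 0.612, 0.001, 0.001]
ft_force: [0.1, 0.3, -0.8]
grip_width: -0.0
```

```bash
python3 - <<'E'
from h import *
np.set_printoptions(precision=4,suppress=True)
p,d=camera('scene')
i=camera_info('scene');K=np.array(i['mtx']);W=np.array(i['world_to_cam'])
o=get_obs();e=np.array(o['eef_pos']);print(o['clock'],e,o['ft_force'])
c=K@(W@[*e,1])[:3]; u,v=[int(round(x)) for x in c[:2]/c[2]]
for uu in (u-4,u):
  for r in range(v-12,v+12,2): print(r,uu,p[r,uu],at_d('scene',(r,uu),d[r,uu]))
E
```

```text
7.3667 [ 0.5545 -0.2033  0.0112] [-0.3091 -0.2877  0.0184]
328 294 [24 26 27] [ 0.5589 -0.2181  0.0699]
330 294 [35 34 34] [ 0.5596 -0.2197  0.067 ]
332 294 [62 61 59] [ 0.5568 -0.2159  0.0545]
334 294 [62 63 59] [ 0.556  -0.2152  0.0474]
336 294 [62 61 58] [ 0.556  -0.2157  0.0424]
338 294 [62 62 57] [ 0.5549 -0.2146  0.0345]
340 294 [75 74 67] [ 0.5553 -0.2157  0.0304]
342 294 [152 145 130] [ 0.5464 -0.203   0.0004]
344 294 [160 153 138] [ 0.5484 -0.2066  0.0007]
346 294 [159 153 138] [ 0.5496 -0.209  -0.0011]
348 294 [127 122 109] [ 0.5524 -0.2136  0.0014]
350 294 [116 111 100] [ 0.5542 -0.2168  0.0011]
328 298 [24 25 28] [ 0.5664 -0.2184  0.0752]
330 298 [16 18 23] [ 0.5652 -0.217   0.0672]
332 298 [16 16 17] [ 0.5625 -0.2133  0.0548]
334 298 [25 22 20] [ 0.5621 -0.213   0.0486]
336 298 [29 29 28] [ 0.5619 -0.2132  0.0431]
338 298 [32 32 30] [ 0.5611 -0.2124  0.0358]
340 298 [36 36 35] [ 0.5614 -0.2133  0.0314]
342 298 [118 113 103] [ 0.5605 -0.2124  0.0236]
344 298 [158 151 135] [ 0.5542 -0.2032  0.    ]
346 298 [160 153 137] [ 0.5555 -0.2058 -0.0015]
348 298 [160 153 138] [ 0.558  -0.21    0.0003]
350 298 [159 153 138] [ 0.5598 -0.2133  0.0002]
```

No ledge contact at TCP z 0.011; the visible tip is still at ~0.025, 14 mm above the TCP. Before going lower I check the gripper's profile, so that its body doesn't run into the upper tray.

```bash
python3 - <<'E'
from h import *
np.set_printoptions(precision=4,suppress=True)
from scipy.spatial.transform import Rotation as R
p,d=shot('scene','s4')
i=camera_info('scene');K=np.array(i['mtx']);T=np.linalg.inv(np.array(i['world_to_cam']))
r,c=np.mgrid[:480,:640]
P=(np.stack([c,r,np.ones_like(c)],-1)@np.linalg.inv(K).T*d[...,None])@T[:3,:3].T+T[:3,3]
o=get_obs();e=np.array(o['eef_pos']);M=R.from_quat(o['tool_rot']).as_matrix()
Q=(P-e)@M
m=(abs(Q[...,0])<.07)&(abs(Q[...,1])<.07)&(d>0)
for h in range(0,130,6):
    k=m&(-Q[...,2]*1000>=h)&(-Q[...,2]*1000<h+6)&(P[...,2]>.006)
    if k.sum(): print('h',h,k.sum(),'x',np.round(np.percentile(Q[k][:,0],[2,50,98])*1000),'y',np.round(np.percentile(Q[k][:,1],[2,98])*1000))
print(o['clock'],e)
u,v=296,320
k=cv2.resize(p[v-140:v+60,u-110:u+110],None,fx=2.7,fy=2.7);cv2.imwrite('pics/s4c.png',k[:,:,::-1])
E
```

```text
h 0 68 x [-61.  55.  68.] y [-69.  56.]
h 6 62 x [-64.  55.  67.] y [-70.  56.]
h 12 135 x [-69. -50.  64.] y [-69.  55.]
h 18 127 x [-60.  56.  68.] y [-41.  56.]
h 24 31 x [-12.  -8.  -4.] y [-11.  15.]
h 30 28 x [-12.  -8.  -2.] y [-12.  15.]
h 36 26 x [-12. -10.  -6.] y [-9. 15.]
h 42 20 x [-12. -11.  -7.] y [-5. 14.]
h 48 15 x [-14. -12.  -7.] y [-12.  15.]
h 54 48 x [-15. -12.  12.] y [-23.  29.]
h 60 115 x [-14. -12.   8.] y [-30.  34.]
h 66 76 x [-13. -11.   7.] y [-34.  38.]
h 72 67 x [-17. -13.  -4.] y [-41.  44.]
h 78 94 x [-18. -13.  -8.] y [-43.  46.]
h 84 87 x [-18. -13. -10.] y [-51.  54.]
h 90 74 x [-18. -13.  -6.] y [-53.  57.]
h 96 150 x [-18. -11.  11.] y [-56.  63.]
h 102 196 x [-20.  -6.  10.] y [-58.  62.]
h 108 92 x [-21.  -6.   4.] y [ 9. 52.]
h 114 101 x [-21. -11.   5.] y [11. 45.]
h 120 64 x [-12.  -9.   7.] y [23. 43.]
h 126 48 x [-12.  -7.   7.] y [29. 41.]
7.4167 [ 0.5544 -0.2033  0.0112]
```

View pics/s4c.png

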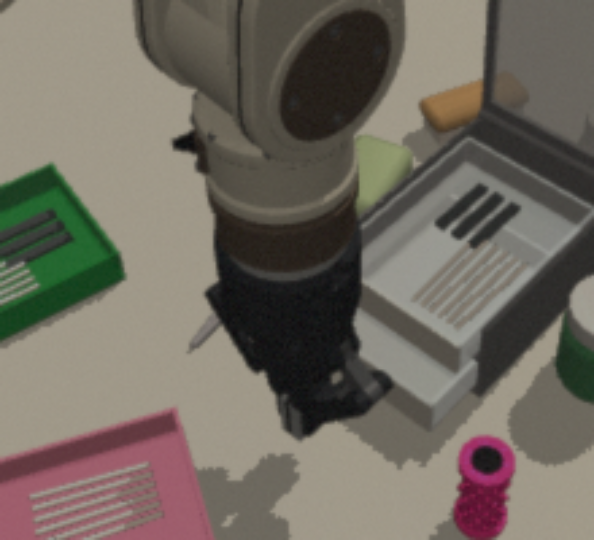

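The fingers are ±12–14 mm thick up to 70 mm above the reported TCP, and the body starts higher. A reported z ≈ 0 (tip ≈ 14 mm) therefore lets the fingers press both faces with the body clear of the trays. I go down 1.1 cm, then push.

Request:
arm_command(translation=[[0,0,0.4],[0,0,0.8],[0,0,1.1],[0,0,1.1]], turn=[0,0,0,0], hand=[1,1,1,1])

```text
clock: 7.75
eef_pos: [0.5529, -0.2028, -0.0018]
tool_rot: [0.791, 0.612, -0.0, -0.001]
ft_force: [-0.8, -0.1, -0.2]
grip_width: -0.0002
```

Request:
arm_command(translation=[[1,0,0],[2,0,0],[3,0,0],[4,0,0],[4.5,0,0]], turn=[0,0,0,0,0], hand=[1,1,1,1,1])

```text
clock: 8.17
eef_pos: [0.5656, -0.1575, -0.0007]
tool_rot: [0.79, 0.613, 0.0, 0.0]
ft_force: [-0.7, -1.5, 0.0]
grip_width: -0.0001
```

Request:
arm_command(translation=[[0.4,0,0],[0.8,0,0],[1.2,0,0],[1.6,0,0],[2.0,0,0]], turn=[0,0,0,0,0], hand=[1,1,1,1,1])

```text
clock: 8.58
eef_pos: [0.5702, -0.1401, -0.0006]
tool_rot: [0.791, 0.612, -0.0, 0.0]
ft_force: [0.4, -0.8, 1.2]
grip_width: -0.0002
```

```bash
python3 - <<'E'
from h import *
np.set_printoptions(precision=4,suppress=True)
p,d=shot('scene','s5')
for n in ['upper_tray_front','lower_tray_front']:
    for r in spot_point('scene',n)[:3]:
        l=r['location'];print(n,np.round(l),round(r['conf'],2),at_d('scene',l,d[int(l[0]),int(l[1])]))
k=cv2.resize(p[130:350,260:480],None,fx=2.7,fy=2.7,interpolation=cv2.INTER_CUBIC)
cv2.imwrite('pics/s5c.png',k[:,:,::-1])
o=get_obs();print(o['clock'],o['eef_pos'],o['ft_force'])
E
```

```text
upper_tray_front [296. 332.] 0.95 [ 0.5956 -0.1593  0.103 ]
upper_tray_front [299. 142.] 0.86 [ 0.2492 -0.2493 -0.0003]
upper_tray_front [364. 260.] 0.81 [ 0.5272 -0.275   0.0271]
lower_tray_front [307. 328.] 0.64 [ 0.5855 -0.152   0.0602]
8.7333 [ 0.5701 -0.1397 -0.0008] [0.2735 0.5044 0.4506]
```

View pics/s5c.png

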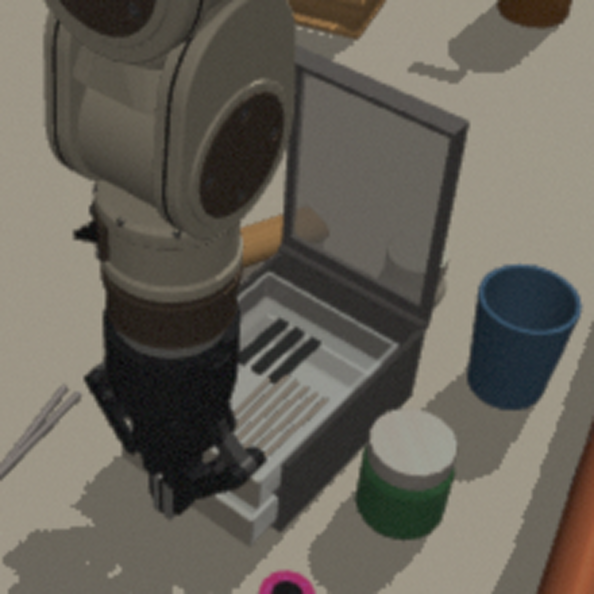

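The fingertips now hold the lower panel (crop ~(170,500)) and it slides in with the upper one. I continue to home.

Request:
arm_command(translation=[[0.3,0,0],[0.6,0,0],[0.9,0,0],[1.2,0,0],[1.5,0,0]], turn=[0,0,0,0,0], hand=[1,1,1,1,1])

```text
clock: 9.15
eef_pos: [0.5737, -0.1253, -0.0009]
tool_rot: [0.791, 0.612, -0.0, -0.0]
ft_force: [-0.4, -1.9, -1.0]
grip_width: -0.0
```

Request:
arm_command(translation=[[0.15,0,0],[0.3,0,0],[0.4,0,0],[0.4,0,0]], turn=[0,0,0,0], hand=[1,1,1,1])

```text
clock: 9.48
eef_pos: [0.5748, -0.1212, -0.0008]
tool_rot: [0.791, 0.612, 0.0, -0.0]
ft_force: [-0.1, -0.6, 0.2]
grip_width: 0.0
```

Request:
arm_command(translation=[[0.1,0,0],[0.2,0,0],[0.2,0,0]], turn=[0,0,0], hand=[1,1,1])

```text
clock: 9.73
eef_pos: [0.5753, -0.1196, -0.0008]
tool_rot: [0.791, 0.612, 0.0, -0.0]
ft_force: [-0.3, -0.4, -0.2]
grip_width: 0.0001
```

Request:
arm_command(translation=[[0.1,0,0],[0.2,0,0],[0.2,0,0]], turn=[0,0,0], hand=[1,1,1])

```text
clock: 9.98
eef_pos: [0.5756, -0.1195, -0.0007]
tool_rot: [0.791, 0.612, -0.001, 0.001]
ft_force: [-1.4, -5.6, 0.2]
grip_width: 0.0
```

Request:
arm_command(translation=[[0.1,0,0],[0.2,0,0],[0.2,0,0]], turn=[0,0,0], hand=[1,1,1])

```text
clock: 10.23
eef_pos: [0.5756, -0.1197, -0.0007]
tool_rot: [0.791, 0.611, -0.003, 0.002]
ft_force: [-2.1, -10.9, -0.2]
grip_width: 0.0001
```

The force rose to 11 N with no more motion, and the face is at y ≈ −0.107 against the expected home at −0.109. I back off and check.

Request:
arm_command(translation=[[-2,0,0],[-4,0,0],[-7,0,0],[-7,0,-4],[-7,0,-8]], turn=[0,0,0,0,0], hand=[1,1,1,1,1])

```text
clock: 10.65
eef_pos: [0.5555, -0.184, 0.0769]
tool_rot: [0.792, 0.611, -0.002, -0.004]
ft_force: [1.2, -0.2, 0.6]
grip_width: 0.0001
```

Request:
arm_command(translation=[[-2,0,-4],[-4,0,-8],[-4,0,-12],[-4,0,-15],[-4,0,-15]], turn=[0,0,0,0,0], hand=[1,1,1,1,1])

```text
clock: 11.07
eef_pos: [0.5525, -0.2241, 0.2385]
tool_rot: [0.791, 0.612, 0.004, 0.007]
ft_force: [0.9, -0.6, 0.9]
grip_width: 0.0001
```

```bash
python3 - <<'E'
from h import *
from scipy.spatial.transform import Rotation as R
np.set_printoptions(precision=4,suppress=True)
u=np.array([.2504,.9681]);H=np.array([.6165,.0403])
for cam in ('wrist','scene'):
    p,d=shot(cam,cam+'6')
    for n in ['upper_tray_front','lower_tray_front','lid_edge','lid_hinge']:
        for r in spot_point(cam,n)[:2]:
            l=r['location'];q=at_d(cam,l,d[int(l[0]),int(l[1])]);print(cam,n,np.round(l),round(r['conf'],2),q,'cx',.079+(q[:2]-H)@u)
    if cam=='scene': k=cv2.resize(p[130:350,260:480],None,fx=2.7,fy=2.7,interpolation=cv2.INTER_CUBIC)
cv2.imwrite('pics/s6c.png',k[:,:,::-1])
o=get_obs();print(o['clock'],o['eef_pos'],o['ft_force'])
E
```

```text
wrist upper_tray_front [303.  22.] 0.88 [ 0.2591 -0.2463  0.0175] cx -0.2879059594272387
wrist upper_tray_front [250. 284.] 0.81 [ 0.5145 -0.2622  0.0046] cx -0.23936900749790724
wrist lower_tray_front [ 60. 302.] 0.65 [ 0.5713 -0.1054  0.0123] cx -0.07335774570266325
scene upper_tray_front [290. 338.] 0.69 [ 0.5814 -0.1067  0.0516] cx -0.07206004125394998
scene upper_tray_front [364. 260.] 0.68 [ 0.5271 -0.2753  0.0266] cx -0.24891474423851578
scene lower_tray_front [300. 336.] 0.86 [ 0.5801 -0.1099  0.0259] cx -0.07557285670333654
scene lid_edge [162. 401.] 0.87 [0.6204 0.0382 0.2376] cx 0.07794636591512573
scene lid_hinge [235. 390.] 0.7 [0.6186 0.0401 0.074 ] cx 0.07928978643707371
11.5667 [ 0.5483 -0.222   0.2279] [0.2442 0.5498 0.2586]
```

View pics/s6c.png

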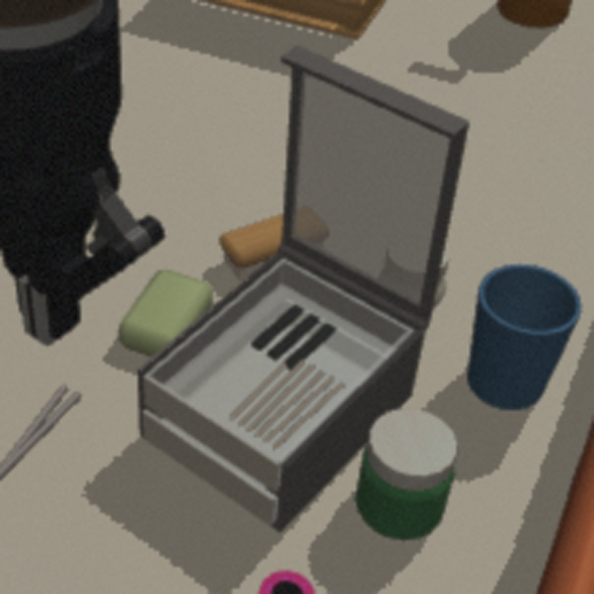

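Both faces are flush in the picture (crop (215,440)–(280,510)) and measure at caddy x −72 and −76 mm; the neighbours are unmoved and the lid is still near upright. Next I go around the robot side to behind the lid.

Request:
arm_command(translation=[[2.2,-3.6,0],[4.4,-7.2,0],[6.6,-10.8,0],[8.9,-14.5,0],[8.9,-14.5,0]], turn=[0,0,0,0,0], hand=[1,1,1,1,1])

```text
clock: 11.98
eef_pos: [0.4241, -0.0959, 0.2279]
tool_rot: [0.79, 0.613, -0.002, -0.003]
ft_force: [-1.5, -0.3, 0.2]
grip_width: -0.0002
```

Request:
arm_command(translation=[[4,-1,0],[8,-2,0],[12,-3,0],[16,-4.1,0],[20,-5.2,0]], turn=[0,0,0,0,0], hand=[1,1,1,1,1])

```text
clock: 12.4
eef_pos: [0.4301, 0.1084, 0.2293]
tool_rot: [0.791, 0.612, 0.0, 0.0]
ft_force: [0.8, -0.1, 0.1]
grip_width: -0.0
```

Request:
arm_command(translation=[[2.5,-0.6,0],[5.2,-1.3,0],[5.2,-1.3,0],[5.2,-1.3,0]], turn=[0,0,0,0], hand=[1,1,1,1])

```text
clock: 12.73
eef_pos: [0.4306, 0.1615, 0.2288]
tool_rot: [0.79, 0.614, -0.0, 0.0]
ft_force: [-0.0, -0.2, -0.3]
grip_width: -0.0
```

Request:
arm_command(translation=[[0,4,0],[0,8,0],[0,12,1],[0,16,2],[0,20,2.8]], turn=[0,0,0,0,0], hand=[1,1,1,1,1])

```text
clock: 13.15
eef_pos: [0.6259, 0.1078, 0.2005]
tool_rot: [0.791, 0.612, -0.0, 0.0]
ft_force: [0.3, 0.8, 0.3]
grip_width: -0.0
```

Request:
arm_command(translation=[[0,1,0],[-1.5,1,0],[-3,1,0],[-4.5,1,0],[-4.5,1,0]], turn=[0,0,0,0,0], hand=[1,1,1,1,1])

```text
clock: 13.57
eef_pos: [0.6212, 0.0602, 0.2024]
tool_rot: [0.792, 0.611, -0.0, 0.001]
ft_force: [-0.9, 0.4, -0.1]
grip_width: 0.0003
```

```bash
python3 - <<'E'
from h import *
np.set_printoptions(precision=4,suppress=True)
u=np.array([.2504,.9681]);H=np.array([.6165,.0403])
p,d=shot('scene','s7')
r=spot_point('scene','lid_edge')[0];l=r['location'];print(r['conf'],at_d('scene',l,d[int(l[0]),int(l[1])]))
o=get_obs();e=o['eef_pos'];print(o['clock'],e,o['ft_force'],'S',(e[:2]-H)@u)
k=cv2.resize(p[60:320,260:520],None,fx=2.3,fy=2.3,interpolation=cv2.INTER_CUBIC)
cv2.imwrite('pics/s7c.png',k[:,:,::-1])
E
```

```text
0.64 [0.6187 0.0419 0.2369]
13.6667 [0.6221 0.063  0.2028] [-0.2034 -0.338  -0.211 ] S 0.023395784428912263
```

View pics/s7c.png

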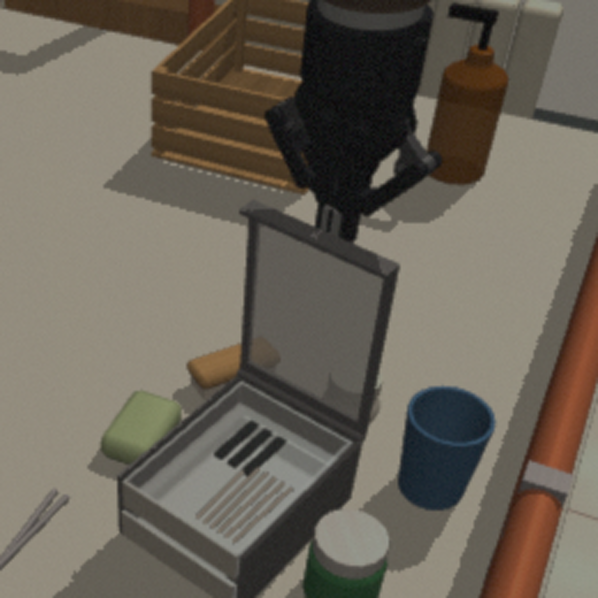

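The fingers stand just behind the lid's top edge, centred (crop ~(330,225)). Next I swing it down along the arc.

Request:
arm_command(translation=[[-1.5,0,0],[-3,0,0.3],[-4.7,0,0.7],[-6.4,0,1.3],[-8.1,0,2.1]], turn=[0,0,0,0,0], hand=[1,1,1,1,1])

```text
clock: 14.08
eef_pos: [0.6024, -0.0151, 0.1811]
tool_rot: [0.79, 0.613, 0.001, 0.001]
ft_force: [0.2, 0.2, -0.7]
grip_width: -0.0
```

Request:
arm_command(translation=[[-1.5,0,1.0],[-2.9,0,2.2],[-4.1,0,3.6],[-5.1,0,5.1],[-5.7,0,6.2]], turn=[0,0,0,0,0], hand=[1,1,1,1,1])

```text
clock: 14.5
eef_pos: [0.5872, -0.0712, 0.1175]
tool_rot: [0.791, 0.612, -0.0, 0.0]
ft_force: [0.3, 0.1, 0.8]
grip_width: 0.0001
```

Request:
arm_command(translation=[[-0.5,0,1.2],[-0.9,0,2.4],[-1.2,0,3.6],[-1.3,0,4.2],[-1.3,0,4.6]], turn=[0,0,0,0,0], hand=[1,1,1,1,1])

```text
clock: 14.92
eef_pos: [0.5839, -0.0827, 0.0715]
tool_rot: [0.791, 0.612, -0.001, -0.0]
ft_force: [-0.9, -0.4, 0.8]
grip_width: 0.0003
```

Request:
arm_command(translation=[[0,0,0.3],[0,0,0.6],[0,0,0.8],[0,0,0.8]], turn=[0,0,0,0], hand=[1,1,1,1])

```text
clock: 15.25
eef_pos: [0.5851, -0.0818, 0.0642]
tool_rot: [0.791, 0.612, 0.0, 0.0]
ft_force: [-0.2, 0.7, 0.2]
grip_width: 0.0001
```

Request:
arm_command(translation=[[0,0,0.2],[0,0,0.4],[0,0,0.4]], turn=[0,0,0], hand=[1,1,1])

```text
clock: 15.5
eef_pos: [0.5856, -0.0819, 0.0637]
tool_rot: [0.791, 0.612, 0.001, 0.001]
ft_force: [-6.0, 1.0, 15.9]
grip_width: -0.0001
```

```bash
python3 - <<'E'
from h import *
np.set_printoptions(precision=4,suppress=True)
p,d=shot('scene','s8')
for n in ['lid_edge','upper_tray_front','lower_tray_front']:
  for r in spot_point('scene',n)[:2]:
    l=r['location'];print(n,r['conf'],at_d('scene',l,d[int(l[0]),int(l[1])]))
o=get_obs();print(o['clock'],o['eef_pos'],o['ft_force'])
E
```

```text
lid_edge 0.96 [ 0.5712 -0.1189  0.0647]
upper_tray_front 0.74 [ 0.2427 -0.2435  0.0001]
upper_tray_front 0.64 [ 0.5268 -0.2762  0.0284]
lower_tray_front 0.72 [ 0.5794 -0.1104  0.0223]
15.7 [ 0.5856 -0.0819  0.0637] [-6.3723  0.1991 16.1049]
```

The lid stopped at 16 N with the tip at about the shut height (75 mm). I lift off and check.

Request:
arm_command(translation=[[0,0,-1],[0,0,-4],[0,0,-8],[0,-4,-12],[0,-8,-12]], turn=[0,0,0,0,0], hand=[1,1,1,1,1])

```text
clock: 16.12
eef_pos: [0.5224, -0.0651, 0.1837]
tool_rot: [0.791, 0.612, 0.004, 0.004]
ft_force: [0.8, -0.0, 1.1]
grip_width: -0.0001
```

Request:
arm_command(translation=[[0,-4,0],[0,-8,0],[0,-12,0],[0,-16,0],[0,-16,0]], turn=[0,0,0,0,0], hand=[1,1,1,1,1])

```text
clock: 16.53
eef_pos: [0.3528, -0.0229, 0.1768]
tool_rot: [0.79, 0.613, -0.003, -0.003]
ft_force: [-0.8, -0.5, 0.2]
grip_width: 0.0001
```

```bash
python3 - <<'E'
from h import *
np.set_printoptions(precision=4,suppress=True)
u=np.array([.2504,.9681]);H=np.array([.6165,.0403]);v=np.array([-.9681,.2504])
p,d=shot('scene','s9')
i=camera_info('scene');K=np.array(i['mtx']);T=np.linalg.inv(np.array(i['world_to_cam']))
r,c=np.mgrid[:480,:640]
P=(np.stack([c,r,np.ones_like(c)],-1)@np.linalg.inv(K).T*d[...,None])@T[:3,:3].T+T[:3,3]
X=.079+(P[...,:2]-H)@u; Y=(P[...,:2]-H)@v
m=(X>-.088)&(X<.08)&(abs(Y)<.058)&(P[...,2]>.05)&(P[...,2]<.13)&(d>0)
a=np.polyfit(X[m],P[m][:,2],1);print(m.sum(),'lid plane slope,z@hinge,z@edge',a[0],np.polyval(a,[.079,-.089]))
for n in ['lid_edge','lower_tray_front','upper_tray_front']:
  for q in spot_point('scene',n)[:3]:
    l=q['location'];w=at_d('scene',l,d[int(l[0]),int(l[1])]);print(n,round(q['conf'],2),w,'cx',.079+(w[:2]-H)@u)
camera('top')
for n in ['jar','soap','tweezers','roller','tumbler','nail_brush','cream_pot']:
    x=spot_point('top',n)
    if x: print(n,at_z('top',x[0]['location'],0)[:2],round(x[0]['conf'],2))
o=get_obs();print(o['clock'],o['eef_pos'],o['ft_force'])
k=cv2.resize(p[130:380,230:480],None,fx=2.4,fy=2.4,interpolation=cv2.INTER_CUBIC)
cv2.imwrite('pics/s9c.png',k[:,:,::-1])
E
```

```text
4860 lid plane slope,z@hinge,z@edge 0.015444865894975573 [0.0755 0.0729]
lid_edge 0.97 [ 0.5714 -0.1188  0.0662] cx -0.08635387416627634
lid_edge 0.63 [0.6439 0.1092 0.0264] cx 0.15258628405223426
lower_tray_front 0.76 [ 0.5781 -0.1087  0.0133] cx -0.0748548805106055
upper_tray_front 0.81 [ 0.5181 -0.2692  0.0028] cx -0.24525391506260874
upper_tray_front 0.73 [ 0.2439 -0.2451 -0.0007] cx -0.2905927508513093
upper_tray_front 0.52 [ 0.6765 -0.2116  0.0242] cx -0.14978158871639552
jar [ 0.7016 -0.066 ] 0.97
soap [0.4949 0.0102] 0.73
tweezers [ 0.4502 -0.1205] 0.57
roller [ 0.6746 -0.2011] 0.76
tumbler [0.7277 0.0693] 0.84
nail_brush [0.5268 0.1168] 0.82
cream_pot [0.6393 0.1241] 0.84
17.1333 [ 0.3625 -0.0245  0.178 ] [1.3331 0.0378 0.0436]
```

View pics/s9c.png

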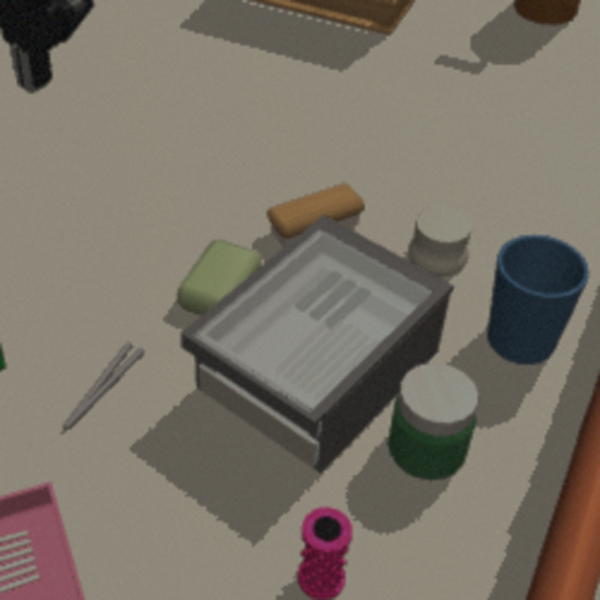

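The lid is level (plane 73–75 mm high), the lower tray is flush at −75 mm, and the neighbours stand where they were. The robot is clear, so I hand in.

```bash
python3 -c "
from workcell import *
print(job_done(), get_obs()['clock'])"
```

```text
the job is handed in; nothing more can be done
the job is handed in; nothing more can be done
```

I pushed both clear trays home with the closed fingertips, then swung the lid down from behind and pressed it shut with about 16 N. I handed the job in at about 17 s.

**Last checks:**
- **Trays:** before the lid was closed, the upper face was at caddy x ≈ −72 mm and the lower at ≈ −76 mm. With the lid shut, the lower read −75 mm. The upper face was then covered by the lip and could not be re-measured.
- **Lid:** level, with its top at 73–75 mm along the length, so it is well under 0.05 rad.
- **Robot:** clear of everything.
- **Neighbours:** six read within about 8 mm of where they started. The soap's first network reading was a false one (it fell at the tray front), so I judged it only by eye in the pictures, where it had not moved.

**What disagreed:** the fingertips stood about 14 mm above the reported TCP, not 14 mm below it as `tip_reach` implied. The first push therefore passed over the lower tray and moved only the upper one. I backed out, measured the tip in the scene depth, and pushed again lower, which took both trays home.

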